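# Vent the solvent locker, release its gate and hold it wide

### The job

Open the grey solvent locker so that a colleague can reach in for the glue tin: first let the fumes out by turning the black pointer knob of the roof vent until its pointer is on the long mark, then squeeze the safety slide back against its upright lug, and after it the main bolt that the slide locks. Then take the gate by the top of its upright pull bar, swing it open past the springy half-way check until it stands about square to the locker's front, and finish still holding it there, because the gate's spring closes it again. Leave both catches drawn back and the vent on its mark, and do not disturb the tins inside or the mug, jar and thread spool round the locker.

Things in the scene. Friction and masses are not known exactly. Their poses are not given: they have to be found in the camera images.
- locker: low grey steel locker fixed to the table, 151 deep (its x) by 320 wide (y) by 125 mm high. Origin: on the table, 85 mm behind the front face, 150 mm from its right side. -x points out of the front, +y to its left. On the flat roof (z 125): main bolt near the front, safety slide behind it, vent at the left; all below 47 mm over the roof. The gate closes the right part of the front
- vent_grip (a point): on the axis of the vent knob, 34 mm above the roof, at the height to grip. The grip is a black bar 46 long, 13 wide, from 17 to 46 mm above the roof, with 50 mm free all round. x axis: along the bar to the pointer's tip; z up. The knob turns a three-petal shutter over three round openings
- vent_knob (a joint): angle of the vent knob, rad; grows clockwise seen from above. 0 is shut; at 1.047 the pointer is on the long black mark: it points straight to the locker's front (its -x) and all three openings are free. Range -0.15 to 1.75; friction about 0.06 Nm, stays where left. Starts at 0 to 0.35
- safety_tab (a point): middle of the safety slide's moving upright steel tab, 32 mm above the roof. The tab is 18 mm wide (locker's y), 8 mm thick (locker's x) and stands from 6 to 44 mm above the roof. It slides along the locker's +x, towards its lug
- safety_lug (a point): middle of the safety slide's fixed upright lug (24 wide, 8 thick, top 44 mm above the roof), 32 mm above the roof. At the start it stands 52 mm behind the tab (locker's +x): 60 mm over their outer faces, 46 mm when squeezed home. 25 mm beyond each is free for a finger down to 16 mm above the roof
- safety_slide (a joint): travel of the safety slide, m: 0 engaged (its nose sits in a notch of the main bolt and locks it), 0.014 squeezed fully back. Stiff, about 4 N, no spring: stays where it is left
- main_tab (a point): middle of the main bolt's moving upright steel tab, 32 mm above the roof. The tab is 18 mm wide (locker's x), 8 mm thick (locker's y) and stands from 6 to 44 mm above the roof. It slides along the locker's +y, towards its lug
- main_lug (a point): middle of the main bolt's fixed upright lug (24 wide, 8 thick, top 44 mm above the roof), 32 mm above the roof. At the start it stands 52 mm to the left of the tab (locker's +y): 60 mm over their outer faces, 44 mm when squeezed home. 25 mm beyond each is free for a finger down to 16 mm above the roof
- main_bolt (a joint): travel of the main bolt, m: 0 shot (its nose stands in the gate's strike), 0.016 squeezed fully back; frees the gate from about 0.011. Blocked after 2 mm until the safety slide is drawn. Stiff, about 4 N, no spring: stays where it is left
- pull_grip (a point): on the axis of the gate's upright round pull bar, 176 mm above the table, the height to grip; the bar is 13 mm thick, its free top end 190 mm above the table; higher than all hardware near it (142 mm). It is 118 mm from the hinge axis along the gate and 13 mm in front of it. Turns with the gate: at joint 0 its axes are the locker's
- gate_hinge (a point): on the gate's vertical hinge axis, 176 mm above the table. The closed gate reaches from here along the locker's -y. Axes: the locker's
- gate (a joint): angle of the gate, rad: 0 closed, grows as it opens clockwise seen from above (its free end comes out along the locker's -x); 1.57 square to the front, stop at 1.70. A spring closes it (0.11 Nm shut, 0.28 Nm open: 2 N at the bar). A roller check resists between about 0.6 and 0.9 rad (up to 10 N at the bar); let go beyond it, the gate falls back to rest on it near 1.15 rad
- glue_tin: glue tin, 89 mm round, 76 mm high, loose in the locker behind the gate; origin at the centre of its underside. Leave where it stands
- solvent_tin: larger tin, about 113 mm round, 108 mm high, loose in the left bay of the locker; origin at the centre of its underside. Leave where it stands
- mug: white mug, 92 by 124 by 93 mm high, behind the left end of the locker; origin at the centre of its underside. Leave alone
- paste_jar: white-lidded jar, 69 mm round, 73 mm high, in front of the locker on the right; origin at the centre of its underside. Leave alone
- thread_spool: spool of pale thread, 46 mm round, 60 mm high, in front of the locker's closed left part; origin at the centre of its underside. Leave alone

How it is judged:
On the way, in this order (a step that is already met when the one before it is completed fails the run):
1. the vent's pointer is on the long mark (value of joint vent_knob between 0.927 and 1.167 rad), for 0.2 s.
2. the safety slide is squeezed back (all of step 1 and value of joint safety_slide above 0.01 m), for 0.2 s.
3. the main bolt is squeezed back (value of joint safety_slide above 0.01 m and value of joint main_bolt above 0.0125 m), for 0.2 s.
4. the gate has been swung past its half-way check (value of joint gate above 1.2 rad), for 0.1 s.
At the end, for the whole second after the job is handed in: the gate stands still at 1.38 rad (79 degrees) or more, pressed by the fingers with over 0.5 N; the vent knob is within 0.12 rad of 1.047; the safety slide is drawn over 10 mm and the main bolt over 12.5 mm; both tins are within 20 mm of where they stood (all of step 1 and all of step 3 and value of joint gate above 1.38 rad and velocity of joint gate between -0.1 and 0.1 rad/s and contact force between the fingers and gate above 0.5 N and distance of each of glue_tin, solvent_tin from where it was at the start of the episode below 0.02 m); the arm keeps its last pose, push and grip.
It fails at once if a tin in the locker was shifted by more than 30 mm (distance of any of glue_tin, solvent_tin from where it was at the start of the episode above 0.03 m).
It fails at once if the mug, the jar or the spool was knocked by more than 30 mm (distance of any of mug, paste_jar, thread_spool from where it was at the start of the episode above 0.03 m).
It also fails if it takes over 61 s, if anything falls off the work surface, if the arm or the gripper's body presses on something with over 40 N, if the wrist force passes 120 N, or if a joint passes its speed limit or range.

### The arm

A 7-joint arm with a two-finger parallel gripper is mounted at the origin on a cart in front of the work surface, level with it; the furniture and walls round the work are solid. World frame = base frame: x ahead of the robot, y to its left, z up, the work surface at z = 0. Lengths are in m, angles in rad, forces in N, time in s.
With the tool pointing down it reaches from about 0.425 to 0.875 m from the base axis. Payload 8.4 kg.
Tool frame: the origin (TCP) lies midway between the tips of the shut fingers; the grasp point (between the pads) lies 19 mm behind it (r.grip_point_offset is the distance from the TCP to the grasp point, in m); z points along the fingers, y is the line along which they close (so a half turn about z gives the same grasp; the last joint's range is limited). The gripper opens to 85 mm and grips with 20 to 120 N. Pads are 22 mm wide; open, the fingers measure 114 mm over their backs; the gripper's body (76 mm by 85 mm) begins 54 mm behind the grasp point. The pads swing forward as they close: fully open they stand 13 mm farther back than shut.
Start: joints at [-1.305, 0.333, 0.04, 1.465, -0.013, 1.343, -0.059], TCP at [0.232, 0.607, 0.202] pointing down, gripper open.
Joint ranges: [-2.58, 2.58], [-0.38, 2.09], [-1.3, 1.39], [0.25, 2.4], [-1.5, 4.64], [0.08, 2.09], [-2.65, 2.65]. Speed limits (rad/s): [2.22, 2.22, 2.79, 2.79, 3.14, 3.14, 3.14].

### API

Orientations are given as a unit quaternion [w, x, y, z].
In Python, from bench import r, optics gives the robot as it stands.
- The arm moves only by the shell command python3 -m jog 'ROWS' [FORCE]. ROWS is JSON, a list of rows, each a list of 3 entries, a list of its own where there are three numbers: the opening in per cent of the stroke, from 0 (shut) to 100 (fully open), then the shift along the tool's x, y, z in mm, then the turn, a rotation vector about the tool's x, y, z in degrees. A call has 1 to 20 rows; each row is the pose to reach, as a shift and turn from the pose commanded when the call began, along the tool's axes at that moment; what a row does not reach only later rows make up. A row lasts 1/10 s, in which the tool goes at most 50 mm and 8.59 degrees, less where a joint would pass 70% of its speed; a pose out of reach is approached as far as the arm can. A call with a gripper value outside its range is refused whole. The fingers move at their own pace and stop on an object; FORCE is the grip in N (left out, the last holds). Time passes only in rows, so rows that repeat a pose let the fingers close. It gives the time, the measured TCP pose, the force and the opening at its end, in the units of the state.
- r.observe(): the state, without advancing time (a new reading comes with each control period).
- optics.snapshot(name): name is "scene" or "top" or "wrist"; returns a dict with "color" (384x512x3 uint8, red, green, blue), "vertical_fov" (degrees; the focal length in pixels is half the picture's height over the tangent of half this angle, whatever the lens; pixels are square), "cx", "cy" (the principal point, pixels), "extrinsics" (4x4, takes a point from camera to world coordinates). Camera axes: x right, y down, z forward; pixel columns grow to the right and rows downward; lengths in m; the calibration is good to about 2 mm. A picture is of the moment at which its call begins. There is no depth.
- r.hand_in(): hands the job in, once; it reports no verdict.
Trained networks look in a picture, given as the dict that the camera call returned (one of the last four; its "shot" number tells which), for a name from the list of things; names that differ only in an ending like _2 or _b are one class to them, and where a whole thing is asked for, a point or a joint stands for the part that bears it (a point fixed in the world has none). Each returns a list of dicts, best first, with "p" (0 to 1); they miss things now and then, are a little off and sometimes report something else, mostly with a low value. They report only what shows in the picture. A call takes as long as a camera call.
- optics.look_for(thing, picture): "box" ([left, top, right, bottom] in pixels, round what is visible of it).
The state is a dict: "time_s": time; "joint_pos": joint angles; "joint_vel": joint speeds; "tau": joint torques, N m; "eef_pos": TCP position; "tcp_rot": TCP orientation; "force": force on the tool from outside, world axes, zero at the start; "moment": the same for the moment, N m; "opening": opening from 0.0 (shut) to 1.0 (fully open).
Only numpy, scipy, OpenCV 4.12 (cv2) and the standard library are available. Lean on these libraries where they do the work, as an engineer would, in place of code of your own. Each camera call takes 0.05 s, during which the arm holds its last target. There are 200 camera calls.

## Working session

There is one attempt and no reset: what is moved stays moved. The work goes in short steps, Python scripts to look and compute and a shell command to move; the robot and the scene stay as the last step left them, time stands still between calls to the robot, and variables do not carry over. Pictures are saved under pics/ and viewed, on a budget of 10 in all, crops included, one or two more only if the job needs it, and the job is handed in when it is done.

```bash
mkdir -p pics
cat > h.py <<'E'
import numpy as np, cv2
from bench import r, optics
def f(s): return 192/np.tan(np.radians(s["vertical_fov"])/2)
def proj(s,P):
    P=np.atleast_2d(P); E=np.array(s["extrinsics"]); c=(P-E[:3,3])@E[:3,:3]
    return np.c_[s["cx"]+f(s)*c[:,0]/c[:,2], s["cy"]+f(s)*c[:,1]/c[:,2]]
def back(s,u,v,z):
    E=np.array(s["extrinsics"]); d=E[:3,:3]@np.array([(u-s["cx"])/f(s),(v-s["cy"])/f(s),1]); 
    return E[:3,3]+d*(z-E[2,3])/d[2]
def save(s,n): cv2.imwrite(f"pics/{n}.png",s["color"][:,:,::-1])
E
python3 - <<'E'
from h import *
ims=[]
for n in("scene","top"):
    s=optics.snapshot(n); print(n,s["vertical_fov"],s["cx"],s["cy"],np.round(s["extrinsics"],3).tolist())
    for t in "locker vent_grip safety_tab safety_lug main_tab main_lug pull_grip glue_tin mug paste_jar thread_spool".split():
        print(t,[(np.round(d["box"]).astype(int).tolist(),round(d["p"],2)) for d in optics.look_for(t,s)[:2]])
    save(s,n)
o=r.observe();print(o, r.grip_point_offset)
E
```

```text
scene 44.36074978245462 257.5629480388344 186.120187194802 [[0.648, -0.523, 0.554, -0.136], [-0.761, -0.426, 0.488, -0.596], [-0.019, -0.738, -0.675, 1.014], [0.0, 0.0, 0.0, 1.0]]
locker [([220, 158, 347, 245], 0.68), ([285, 177, 344, 235], 0.68)]
vent_grip [([234, 175, 257, 196], 0.79)]
safety_tab [([272, 173, 279, 191], 0.56)]
safety_lug [([223, 162, 348, 240], 0.74)]
main_tab [([266, 174, 331, 198], 0.85)]
main_lug [([223, 160, 345, 247], 0.61)]
pull_grip []
glue_tin []
mug [([192, 168, 222, 212], 0.89)]
paste_jar [([362, 239, 392, 281], 0.58)]
thread_spool [([243, 242, 262, 267], 0.89)]
top 42.896323521748705 254.67209303141883 196.0969669263092 [[0.0, -0.997, 0.077, 0.454], [-1.0, 0.001, 0.01, 0.022], [-0.01, -0.077, -0.997, 1.613], [0.0, 0.0, 0.0, 1.0]]
locker [([215, 117, 326, 228], 0.68)]
vent_grip [([237, 188, 260, 210], 0.66)]
safety_tab []
safety_lug [([221, 116, 319, 229], 0.83), ([287, 138, 320, 201], 0.21)]
main_tab [([266, 141, 303, 190], 0.79)]
main_lug [([218, 119, 319, 228], 0.95), ([271, 143, 302, 183], 0.75)]
pull_grip [([288, 148, 320, 190], 0.66)]
glue_tin []
mu
[... 198 characters left out ...]
nt_pos': array([-1.30519457,  0.33319287,  0.03986737,  1.46539986, -0.01337285,
        1.34334413, -0.05850619]), 'joint_vel': array([ 1.81487285e-04,  8.27878584e-04,  1.18675547e-03,  9.90458008e-04,
        2.09721692e-03, -1.71653491e-05,  6.60525840e-04]), 'tau': array([ 6.81089550e-04, -6.58295345e+01,  1.36294227e+00, -4.05819511e+01,
        1.65132486e-02,  2.47415883e-03, -2.04023934e-05]), 'eef_pos': array([0.23188322, 0.60718237, 0.20171213]), 'tcp_rot': array([-9.80232079e-07,  1.81391062e-01,  9.83411044e-01, -3.96413876e-05]), 'force': array([-0.40375577,  0.216014  , -0.21321496]), 'moment': array([-0.04584223, -0.02202917,  0.01014031]), 'opening': 1.00129997461655} 0.0187
```

Run:
```python
import cv2,numpy as np
a=cv2.imread("pics/scene.png")[130:300,180:410]; b=cv2.imread("pics/top.png")[105:255,175:385]
a=cv2.resize(a,None,fx=3.4,fy=3.4,interpolation=2); b=cv2.resize(b,None,fx=3.8,fy=3.8,interpolation=2)
cv2.imwrite("pics/a.png",a);cv2.imwrite("pics/b.png",b);print(a.shape,b.shape)
```

```text
(578, 782, 3) (570, 798, 3)
```

View pics/a.png

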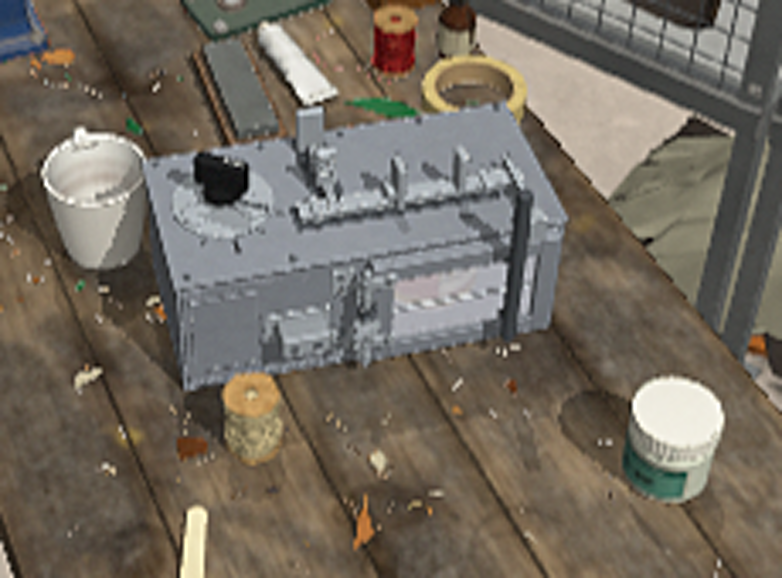

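View pics/b.png

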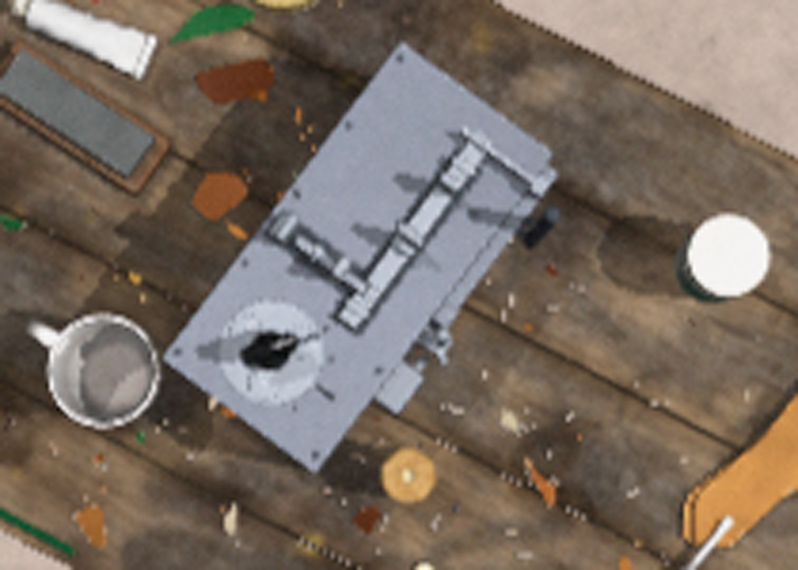

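Run:
```python
from h import *
from scipy.optimize import least_squares
import json
S=optics.snapshot("scene");T=optics.snapshot("top")
L={"bl":(.066,.17,.125),"fl":(-.085,.17,.125),"fr":(-.085,-.15,.125),"br":(.066,-.15,.125),"fl0":(-.085,.17,0)}
A=dict(bl=(147,158),fl=(185,290),fr=(567,215),br=(512,105),fl0=(187,388))
B=dict(bl=(165,358),fl=(318,470),fr=(555,155),br=(403,42))
a={k:np.array(v)/3.4+[180,130] for k,v in A.items()}; b={k:np.array(v)/3.8+[175,105] for k,v in B.items()}
def W(p,q): c,s=np.cos(p[2]),np.sin(p[2]); return np.array([p[0]+c*q[0]-s*q[1],p[1]+s*q[0]+c*q[1],q[2]])
def res(p,w=(1,1)): 
    e=[w[0]*(proj(S,W(p,L[k]))[0]-v) for k,v in a.items()]+[w[1]*(proj(T,W(p,L[k]))[0]-v) for k,v in b.items()]
    return np.concatenate(e)
for w in((1,1),(1,0),(0,1)):
    o=least_squares(res,[.6,0,.9],args=(w,));print(w,o.x.round(4),np.abs(o.fun).max().round(2))
p=least_squares(res,[.6,0,.9]).x
print(res(p).reshape(-1,2).round(1).tolist())
inv=lambda X:(np.array([[np.cos(p[2]),np.sin(p[2])],[-np.sin(p[2]),np.cos(p[2])]])@(X[:2]-p[:2])).round(4)
# features in locker frame from top
for n,(u,v),z in [("vent",(272,350),.16),("pulltop",(541,226),.19),("maintab",(470,150),.169),("mainlug",(412,232),.169),("saf1",(347,272),.169),("saf2",(285,222),.169),("mug",(105,370),.093),("jar",(728,257),.073),("spool",(408,475),.06)]:
    P=back(T,u/3.8+175,v/3.8+105,z); print(n,P.round(3),inv(P))
```

```text
(1, 1) [ 0.6567 -0.0072  0.9271] 1.4
(1, 0) [ 0.6569 -0.007   0.9264] 1.4
(0, 1) [ 0.6565 -0.0072  0.9278] 0.43
[[0.2, 0.7], [-1.4, -1.3], [1.4, 0.7], [-0.7, -0.9], [0.5, 0.9], [0.3, -0.2], [-0.4, 0.1], [-0.3, -0.5], [0.3, 0.4]]
vent [0.563 0.062 0.16 ] [-0.0009  0.1159]
pulltop [ 0.657 -0.147  0.19 ] [-0.1113 -0.084 ]
maintab [ 0.72  -0.094  0.169] [-0.0312 -0.103 ]
mainlug [ 0.655 -0.048  0.169] [-0.0335 -0.0236]
saf1 [0.624 0.003 0.169] [-0.0116  0.0322]
saf2 [0.663 0.051 0.169] [0.0509 0.0297]
mug [0.552 0.201 0.093] [0.1035 0.2084]
jar [ 0.648 -0.316  0.073] [-0.2523 -0.1779]
spool [ 0.466 -0.049  0.06 ] [-0.1478  0.1269]
```

```bash
cat >> h.py <<'E'
from scipy.spatial.transform import Rotation as Ro
LP=np.array([.6567,-.0072,.9271])
def W(q,p=None):
    p=LP if p is None else p; c,s=np.cos(p[2]),np.sin(p[2]); return np.array([p[0]+c*q[0]-s*q[1],p[1]+s*q[0]+c*q[1],q[2]])
def rot(o): q=o["tcp_rot"]; return Ro.from_quat([q[1],q[2],q[3],q[0]])
def go(P,yaw,o=None):
    "P world TCP, yaw = world deg of tool y (mod 180), tool down -> shift mm, turn deg"
    o=o or r.observe(); R=rot(o); sh=R.inv().apply(np.array(P)-o["eef_pos"])*1000
    best=None
    for k in(0,180):
        a=np.radians(yaw+k); y=np.array([np.cos(a),np.sin(a),0]); z=np.array([0,0,-1.]); x=np.cross(y,z)
        t=np.degrees((R.inv()*Ro.from_matrix(np.c_[x,y,z])).as_rotvec())
        if best is None or np.linalg.norm(t)<np.linalg.norm(best): best=t
    print("shift",sh.round(1).tolist(),"turn",best.round(1).tolist())
E
python3 - <<'E'
from h import *
s=optics.snapshot("wrist");o=r.observe();E=np.array(s["extrinsics"])
print(s["vertical_fov"],s["cx"],s["cy"]);print("cam in tool",rot(o).inv().apply(E[:3,3]-o["eef_pos"]).round(4),(rot(o).inv().as_matrix()@E[:3,:3]).round(3).tolist())
go(W((-.03,.02,.36)),20,o); go(W((-.03,.02,.36)),-37,o)
E
```

```text
59.59235208364089 258.63470881673396 188.25458126033982
cam in tool [ 0.084  -0.0011 -0.1722] [[-0.001, -0.947, -0.323], [1.0, -0.001, -0.0], [0.0, -0.323, 0.947]]
shift [-588.6, -445.7, -158.3] turn [-0.0, 0.0, 49.1]
shift [-588.6, -445.7, -158.3] turn [-0.0, 0.0, -73.9]
```

```bash
python3 -m jog '[[100,[-40,-30,-60],[0,0,5]],[100,[-80,-60,-100],[0,0,10]],[100,[-588,-446,-158],[0,0,49]],[100,[-588,-446,-158],[0,0,49]],[100,[-588,-446,-158],[0,0,49]],[100,[-588,-446,-158],[0,0,49]],[100,[-588,-446,-158],[0,0,49]],[100,[-588,-446,-158],[0,0,49]],[100,[-588,-446,-158],[0,0,49]],[100,[-588,-446,-158],[0,0,49]],[100,[-588,-446,-158],[0,0,49]],[100,[-588,-446,-158],[0,0,49]],[100,[-588,-446,-158],[0,0,49]],[100,[-588,-446,-158],[0,0,49]],[100,[-588,-446,-158],[0,0,49]],[100,[-588,-446,-158],[0,0,49]],[100,[-588,-446,-158],[0,0,49]],[100,[-588,-446,-158],[0,0,49]],[100,[-588,-446,-158],[0,0,49]]]' 30
python3 - <<'E'
from h import *
s=optics.snapshot("wrist"); im=s["color"].copy()
for q in[(.066,.17,.125),(-.085,.17,.125),(-.085,-.15,.125),(.066,-.15,.125)]:
    u=proj(s,W(q))[0]; print(q,u.round(1))
    cv2.circle(im,tuple(int(x) for x in u),2,(255,0,0),-1)
np.save("pics/s.npy",s,allow_pickle=True)
cv2.imwrite("pics/w.png",cv2.resize(im,(800,600),interpolation=2)[:,:,::-1]); print(r.observe()["eef_pos"],r.observe()["time_s"])
for t in "vent_grip safety_tab safety_lug main_tab main_lug pull_grip".split():
    print(t,[(np.round(d["box"],1).tolist(),round(d["p"],2)) for d in optics.look_for(t,s)[:2]])
E
```

```text
time_s: 3.25
eef_pos: [0.6218, -0.0177, 0.3596]
tcp_rot: [-0.0, 0.572, 0.82, 0.0]
force: [0.1, 0.2, -0.1]
opening: 0.998
(0.066, 0.17, 0.125) [259.3 -19.3]
(-0.085, 0.17, 0.125) [147.9  63.5]
(-0.085, -0.15, 0.125) [293.2 268.7]
(0.066, -0.15, 0.125) [391.5 214.4]
[ 0.62176036 -0.0176155   0.35967952] 3.3
vent_grip [([147.9, 0.0, 392.9, 281.6], 0.57), ([205.0, 32.9, 268.1, 100.4], 0.56)]
safety_tab [([144.3, 0.0, 392.3, 282.2], 0.69), ([206.6, 33.2, 268.1, 99.3], 0.65)]
safety_lug [([144.4, 1.8, 390.7, 279.9], 0.56), ([231.6, 118.0, 322.4, 241.3], 0.24)]
main_tab [([234.2, 116.0, 316.6, 235.8], 0.6)]
main_lug [([148.3, 0.0, 392.7, 281.1], 0.56)]
pull_grip [([201.0, 158.0, 329.0, 280.6], 0.75)]
```

View pics/w.png

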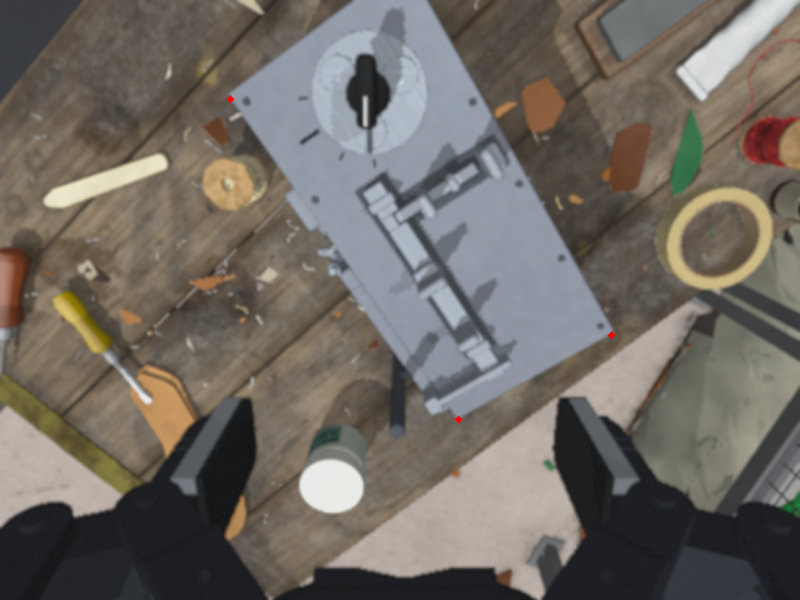

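Run:
```python
import numpy as np,cv2
s=np.load("pics/s.npy",allow_pickle=True).item()
c=s["color"][85:265,205:345]; c=cv2.resize(c,None,fx=3.3,fy=3.3,interpolation=2)
d=s["color"][25:110,195:290]; d=cv2.resize(d,None,fx=3.3,fy=3.3,interpolation=2)
o=np.zeros((594,800,3),np.uint8); o[:,:c.shape[1]]=c; o[:d.shape[0],470:470+d.shape[1]]=d
cv2.imwrite("pics/c.png",o[:,:,::-1])
```

```text
(no output)
```

View pics/c.png

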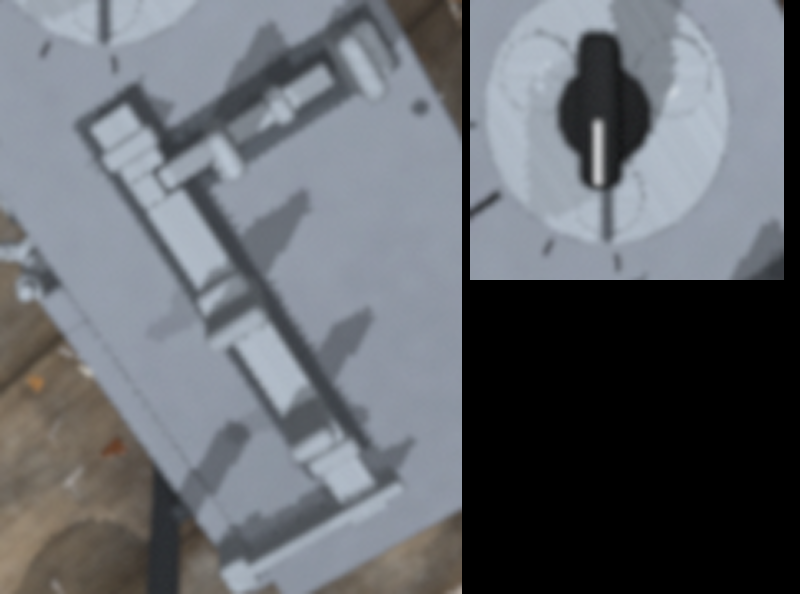

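Run:
```python
from h import *
s=np.load("pics/s.npy",allow_pickle=True).item()
def inv(P): c,q=np.cos(LP[2]),np.sin(LP[2]); d=P[:2]-LP[:2]; return np.array([c*d[0]+q*d[1],-q*d[0]+c*d[1]])
for n,u,z in[("mlug",(240,331),.169),("mtab",(320,445),.169),("slug",(362,62),.169),("stab",(228,158),.169),("vtip",(597-470+(195-205)*3.3,187+(25-85)*3.3),.171),("vtail",(600-470-33,35-198),.171)]:
    P=back(s,u[0]/3.3+205,u[1]/3.3+85,z); print(n,inv(P).round(4),P.round(4))
# hypotheses overlay: nominal
def box(cx,cy,wx,wy): return [(cx+a*wx/2,cy+b*wy/2,.169) for a,b in((-1,-1),(1,-1),(1,1),(-1,1))]
im=cv2.resize(s["color"][85:265,205:345],None,fx=3.3,fy=3.3,interpolation=2)
np.save("pics/im.npy",im)
```

```text
mlug [-0.0326 -0.0207] [ 0.6537 -0.0457  0.169 ]
mtab [-0.0313 -0.0727] [ 0.6961 -0.0759  0.169 ]
slug [0.0479 0.0349] [0.6575 0.052  0.169 ]
stab [-0.0043  0.0322] [0.6284 0.0087 0.169 ]
vtip [-0.0112  0.0997] [0.5702 0.0437 0.171 ]
vtail [0.014  0.1349] [0.5572 0.0849 0.171 ]
```

Run:
```python
from h import *
go(W((.001,.117,.140)),17.5); print(W((.001,.117,.140)))
```

```text
shift [97.5, -26.3, 219.9] turn [0.0, -0.0, 2.6]
[0.56371386 0.06381815 0.14      ]
```

```bash
python3 -m jog '[[60,[48,-13,40],[0,0,2.6]],[60,[97.5,-26,80],[0,0,2.6]],[60,[97.5,-26,120],[0,0,2.6]],[60,[97.5,-26,150],[0,0,2.6]],[60,[97.5,-26,180],[0,0,2.6]],[60,[97.5,-26,205],[0,0,2.6]],[60,[97.5,-26,220],[0,0,2.6]],[60,[97.5,-26,220],[0,0,2.6]],[60,[97.5,-26,220],[0,0,2.6]],[60,[97.5,-26,220],[0,0,2.6]]]'
python3 - <<'E'
from h import *
s=optics.snapshot("wrist"); save(s,"v1"); print(r.observe()["eef_pos"],r.observe()["force"])
E
```

```text
time_s: 4.6
eef_pos: [0.5652, 0.0635, 0.1413]
tcp_rot: [0.001, 0.591, 0.806, 0.001]
force: [-0.3, 1.1, -0.3]
opening: 0.597
[0.56509974 0.06344206 0.1411454 ] [-0.40513982 -0.49468713  0.04119706]
```

View pics/v1.png

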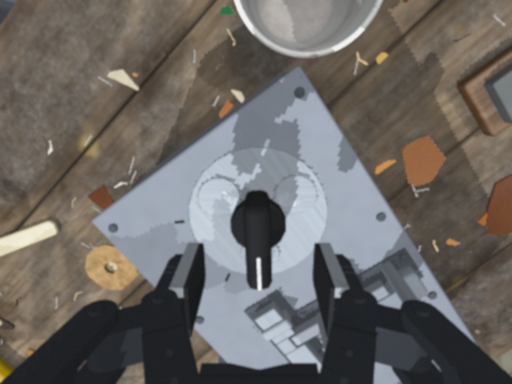

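Run:
```python
from h import *
s=optics.snapshot("wrist");o=r.observe()
g=o["eef_pos"]
print(proj(s,[g,[*g[:2],.171],[*g[:2],.159]]).round(1))
for u in((258,192),(258,289),(258,240)):
    P=back(s,*u,.171); print(P.round(4))
```

```text
[[260.8 228.3]
 [261.3 255.5]
 [261.1 243.6]]
[0.5538 0.0939 0.171 ]
[0.5691 0.0449 0.171 ]
[0.561  0.0709 0.171 ]
```

```bash
python3 -m jog '[[20,[1.5,-1,1],[0,0,0]],[0,[1.5,-1,1],[0,0,0]],[0,[1.5,-1,1],[0,0,0]],[0,[1.5,-1,1],[0,0,0]],[0,[1.5,-1,1],[0,0,0]],[0,[1.5,-1,1],[0,0,5]],[0,[1.5,-1,1],[0,0,10]],[0,[1.5,-1,1],[0,0,15]],[0,[1.5,-1,1],[0,0,20]],[0,[1.5,-1,1],[0,0,25]],[0,[1.5,-1,1],[0,0,30]],[0,[1.5,-1,1],[0,0,35]],[0,[1.5,-1,1],[0,0,40]],[0,[1.5,-1,1],[0,0,45]],[0,[1.5,-1,1],[0,0,50]],[0,[1.5,-1,1],[0,0,54.5]],[0,[1.5,-1,1],[0,0,54.5]],[0,[1.5,-1,1],[0,0,54.5]]]' 30
python3 - <<'E'
from h import *
o=r.observe(); y=rot(o).apply([0,1,0]); print(np.degrees(np.arctan2(y[1],y[0])),"want -36.9; q est",60-(-36.9-0+0) if 0 else 0, o["moment"],o["force"])
go(W((.001,.117,.140)),-36.9,o)
E
```

```text
time_s: 6.5
eef_pos: [0.5637, 0.0651, 0.1392]
tcp_rot: [0.0, 0.894, 0.447, 0.001]
force: [5.3, 2.7, 1.0]
opening: 0.13
-36.84523929996494 want -36.9; q est 0 [ 0.60932945 -1.05500083 -0.07493906] [5.28895063 2.72538789 1.03091331]
shift [-1.0, 0.8, -0.8] turn [0.1, -0.1, 0.1]
```

```bash
python3 - <<'E'
from h import *
o=r.observe(); 
R=rot(o).as_matrix(); P=W((.022,.033,.26)); print((R.T@(P-o["eef_pos"])*1000).round(1))
E
python3 -m jog '[[60,[0,0,0],[0,0,0]],[60,[0,0,0],[0,0,0]],[60,[0,0,0],[0,0,0]],[60,[0,0,-40],[0,0,0]],[60,[0,0,-80],[0,0,-5]],[60,[0,0,-120],[0,0,-13]],[85,[0,0,-120],[0,0,-21]],[85,[0,0,-120],[0,0,-29]]]'
```

```text
[  20.1   85.  -120.7]
time_s: 7.3
eef_pos: [0.5632, 0.0644, 0.26]
tcp_rot: [0.0, 0.753, 0.658, 0.001]
force: [-0.4, -0.4, -0.5]
opening: 0.849
```

Run:
```python
from h import *
go(W((.022,.033,.26)),53.1)
```

```text
shift [-23.2, 84.2, 0.1] turn [0.1, -0.0, -60.7]
```

```bash
python3 -m jog '[[85,[-8,28,0],[0,0,-8]],[85,[-16,56,0],[0,0,-16]],[85,[-23,84,0],[0,0,-24]],[85,[-23,84,0],[0,0,-32]],[85,[-23,84,0],[0,0,-40]],[85,[-23,84,0],[0,0,-48]],[85,[-23,84,0],[0,0,-56]],[85,[-23,84,0],[0,0,-60.7]],[85,[-23,84,0],[0,0,-60.7]]]'
python3 - <<'E'
from h import *
s=optics.snapshot("wrist"); save(s,"sf"); np.save("pics/s.npy",s,allow_pickle=True); im=s["color"].copy()
def box(cx,cy,wx,wy): return [(cx+a*wx/2,cy+b*wy/2,.169) for a,b in((-1,-1),(1,-1),(1,1),(-1,1))]
im=cv2.resize(im,(800,600),interpolation=2)
for b in(box(-.004,.033,.008,.018),box(.048,.033,.008,.024),box(-.032,-.0207,.024,.008),box(-.032,-.0727,.018,.008)):
    p=np.array([proj(s,W(q))[0] for q in b])*800/512; cv2.polylines(im,[np.int32(p)],True,(255,0,0),1)
a,b=[proj(s,W(q))[0]*800/512 for q in((.001,.117,.171),(-.022,.117,.171))]
cv2.line(im,np.int32(a).tolist(),np.int32(b).tolist(),(0,255,0),1)
cv2.imwrite("pics/sf.png",im[:,:,::-1]); go(W((.022,.033,.136)),53.1)
E
```

```text
time_s: 8.2
eef_pos: [0.6425, 0.0297, 0.2585]
tcp_rot: [-0.0, 0.319, 0.948, -0.0]
force: [-0.3, -0.5, 0.0]
opening: 0.85
shift [-0.6, 1.0, 122.5] turn [-0.0, -0.0, -0.5]
```

View pics/sf.png

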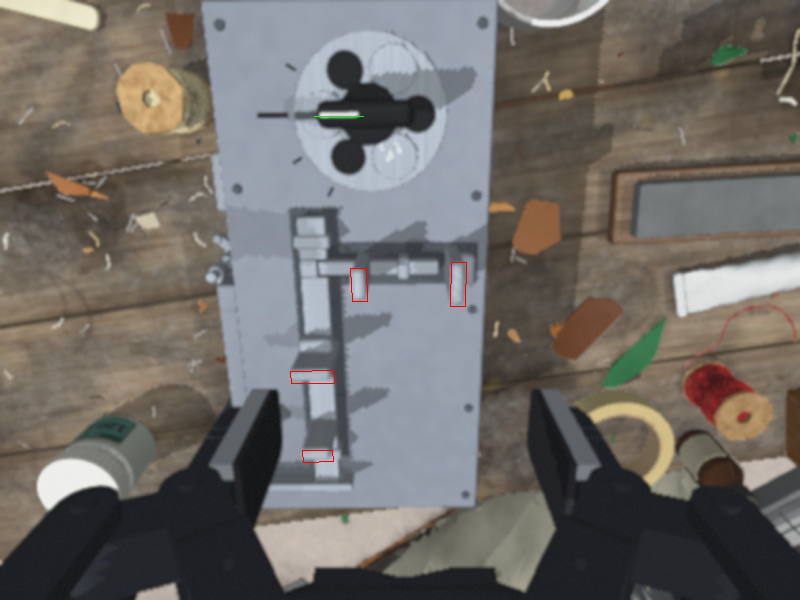

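The pointer lies on the long mark (258–360,115) with the openings free, and the red predicted tab and lug outlines sit on the safety slide (359,285 / 458,285). Next I descend and squeeze.

```bash
python3 -m jog '[[85,[-0.5,1,40],[0,0,-0.5]],[85,[-0.5,1,75],[0,0,-0.5]],[85,[-0.5,1,100],[0,0,-0.5]],[85,[-0.5,1,115],[0,0,-0.5]],[85,[-0.5,1,122],[0,0,-0.5]],[85,[-0.5,1,122],[0,0,-0.5]],[78,[-0.5,1,122],[0,0,-0.5]],[72,[-0.5,1,122],[0,0,-0.5]],[72,[-0.5,1,122],[0,0,-0.5]]]' 40
```

```text
time_s: 9.15
eef_pos: [0.6443, 0.0306, 0.1378]
tcp_rot: [0.001, 0.316, 0.949, 0.0]
force: [0.3, -0.4, 0.3]
opening: 0.718
```

```bash
python3 -m jog '[[66,[0,3,0],[0,0,0]],[60,[0,6,0],[0,0,0]],[54,[0,7,0],[0,0,0]],[45,[0,7,0],[0,0,0]],[40,[0,7,0],[0,0,0]],[40,[0,7,0],[0,0,0]],[40,[0,7,0],[0,0,0]]]' 40
```

```text
time_s: 9.85
eef_pos: [0.6497, 0.0373, 0.1386]
tcp_rot: [0.002, 0.315, 0.949, 0.001]
force: [0.1, 2.6, 9.3]
opening: 0.401
```

Run:
```python
from h import *
s=optics.snapshot("wrist"); save(s,"sq"); o=r.observe(); print(o["force"],o["opening"],o["eef_pos"])
im=cv2.resize(s["color"],(800,600),interpolation=2)
def box(cx,cy,wx,wy): return [(cx+a*wx/2,cy+b*wy/2,.169) for a,b in((-1,-1),(1,-1),(1,1),(-1,1))]
for b in(box(.010,.033,.008,.018),box(.048,.033,.008,.024)):
    p=np.array([proj(s,W(q))[0] for q in b])*800/512; cv2.polylines(im,[np.int32(p)],True,(255,0,0),1)
cv2.imwrite("pics/sq.png",im[:,:,::-1])
```

```text
[0.74625118 2.74041588 8.99866155] 0.39883367523629376 [0.64966267 0.03731158 0.13862997]
```

View pics/sq.png

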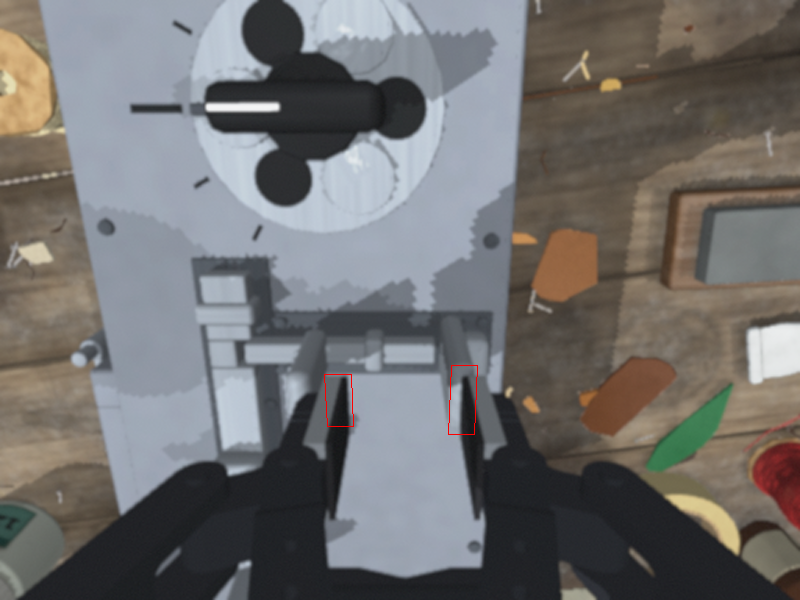

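Run:
```python
from h import *
s=optics.snapshot("wrist");k=800/512
o=r.observe(); R=rot(o).as_matrix(); print(R.round(4).tolist())
for n,q in dict(tabbase=(-.008,.033,.131),tabbase2=(0,.033,.131),tabtopL=(-.008,.042,.169),tabtopR=(0,.042,.169),tabtopL2=(-.008,.024,.169),tabtopR2=(0,.024,.169),lugb1=(.044,.045,.125),lugb2=(.052,.045,.125),lugt1=(.044,.045,.169),lugt2=(.052,.045,.169)).items(): print(n,(proj(s,W(q))[0]*k).round())
for x in(-.017,.017):
  for dx in(-.011,.011):
    for z in(.005,-.019,-.03):
        P=o["eef_pos"]+R@np.array([dx,x,z]); print("finger",x,dx,z,(proj(s,P)[0]*k).round())
im=cv2.resize(s["color"][190:350,150:350],None,fx=4,fy=3.7,interpolation=2); cv2.imwrite("pics/sq2.png",im[:592,:,::-1])
```

```text
[[-0.8012, 0.5984, 0.004], [0.5984, 0.8012, 0.0016], [-0.0022, 0.0037, -1.0]]
tabbase [303. 349.]
tabbase2 [324. 349.]
tabtopL [278. 375.]
tabtopR [305. 375.]
tabtopL2 [283. 426.]
tabtopR2 [308. 426.]
lugb1 [441. 313.]
lugb2 [462. 313.]
lugt1 [451. 366.]
lugt2 [478. 366.]
finger -0.017 -0.011 0.005 [363. 380.]
finger -0.017 -0.011 -0.019 [357. 414.]
finger -0.017 -0.011 -0.03 [354. 433.]
finger -0.017 0.011 0.005 [361. 326.]
finger -0.017 0.011 -0.019 [355. 354.]
finger -0.017 0.011 -0.03 [352. 370.]
finger 0.017 -0.011 0.005 [453. 380.]
finger 0.017 -0.011 -0.019 [459. 414.]
finger 0.017 -0.011 -0.03 [462. 433.]
finger 0.017 0.011 0.005 [454. 326.]
finger 0.017 0.011 -0.019 [461. 354.]
finger 0.017 0.011 -0.03 [465. 370.]
```

View pics/sq2.png

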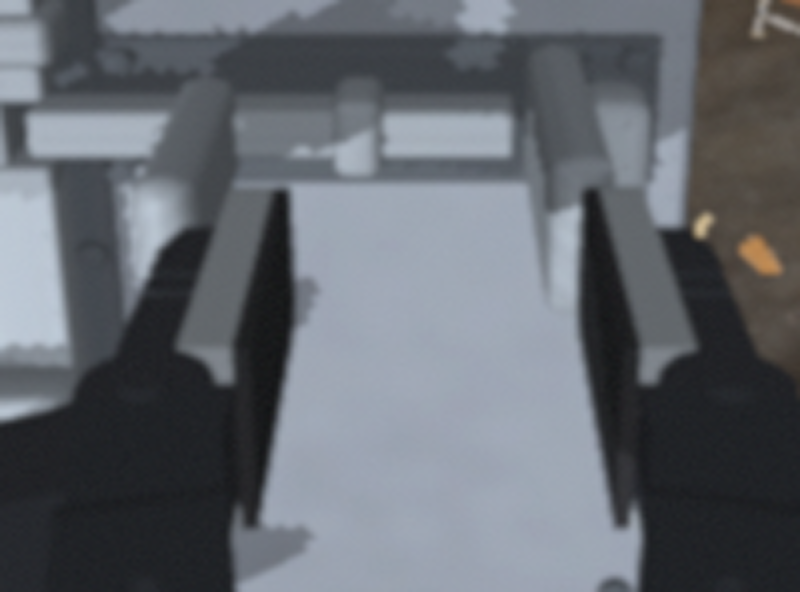

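```bash
python3 -m jog '[[45,[0,0,-10],[0,0,0]],[85,[0,-9,-10],[0,0,0]],[85,[0,-9,-10],[0,0,0]],[85,[0,-9,-10],[0,0,0]],[85,[0,-9,0],[0,0,0]],[85,[0,-9,8],[0,0,0]],[85,[0,-9,12],[0,0,0]],[85,[0,-9,12],[0,0,0]]]'
python3 - <<'E'
from h import *
s=optics.snapshot("wrist"); save(s,"lo"); print(r.observe()["force"]); go(W((.022,.033,.11)),53.1)
E
```

```text
time_s: 10.75
eef_pos: [0.6418, 0.029, 0.1234]
tcp_rot: [-0.001, 0.316, 0.949, -0.001]
force: [-0.7, 0.5, -0.3]
opening: 0.85
[-0.25035674 -0.22204683  0.27667693]
shift [-0.3, 1.8, 14.1] turn [-0.1, -0.0, 0.1]
```

View pics/lo.png

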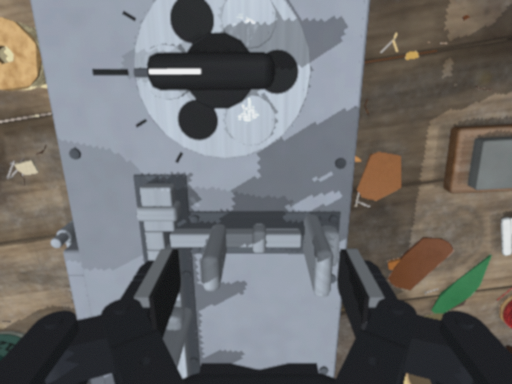

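```bash
python3 -m jog '[[85,[0,2,6],[0,0,0]],[85,[0,2,11],[0,0,0]],[85,[0,2,14],[0,0,0]],[80,[0,2,14],[0,0,0]],[74,[0,3,14],[0,0,0]],[68,[0,5,14],[0,0,0]],[62,[0,8,14],[0,0,0]],[56,[0,9,14],[0,0,0]],[50,[0,9,14],[0,0,0]],[45,[0,9,14],[0,0,0]],[45,[0,9,14],[0,0,0]],[45,[0,9,14],[0,0,0]]]' 40
```

```text
time_s: 12.0
eef_pos: [0.6488, 0.0365, 0.1114]
tcp_rot: [0.001, 0.315, 0.949, 0.0]
force: [1.1, -0.7, 5.8]
opening: 0.52
```

```bash
python3 -m jog '[[85,[0,-7,0],[0,0,0]],[85,[0,-7,0],[0,0,0]],[85,[0,-7,0],[0,0,0]],[85,[0,-7,-30],[0,0,0]],[85,[0,-7,-70],[0,0,0]],[85,[0,-7,-110],[0,0,8]],[85,[0,-7,-110],[0,0,16]],[85,[0,-7,-110],[0,0,24]],[85,[0,-7,-110],[0,0,32]],[85,[0,-7,-110],[0,0,40]]]'
python3 - <<'E'
from h import *
go(W((-.032,-.0467,.22)),-36.9)
E
```

```text
time_s: 13.0
eef_pos: [0.6437, 0.0308, 0.2208]
tcp_rot: [-0.0, 0.623, 0.782, 0.0]
force: [0.1, 0.3, 0.2]
opening: 0.847
shift [-96.3, 9.9, 0.7] turn [0.0, -0.0, 49.8]
```

```bash
python3 -m jog '[[85,[-30,3,0],[0,0,8]],[85,[-60,6,0],[0,0,16]],[85,[-96,10,0],[0,0,24]],[85,[-96,10,0],[0,0,32]],[85,[-96,10,0],[0,0,40]],[85,[-96,10,0],[0,0,48]],[85,[-96,10,0],[0,0,49.8]],[85,[-96,10,0],[0,0,49.8]],[85,[-96,10,0],[0,0,49.8]]]'
python3 - <<'E'
from h import *
s=optics.snapshot("wrist"); im=cv2.resize(s["color"],(800,600),interpolation=2)
def box(cx,cy,wx,wy): return [(cx+a*wx/2,cy+b*wy/2,.169) for a,b in((-1,-1),(1,-1),(1,1),(-1,1))]
for b in(box(.010,.033,.008,.018),box(.048,.033,.008,.024),box(-.032,-.0207,.024,.008),box(-.032,-.0727,.018,.008)):
    p=np.array([proj(s,W(q))[0] for q in b])*800/512; cv2.polylines(im,[np.int32(p)],True,(255,0,0),1)
cv2.imwrite("pics/m.png",im[:,:,::-1]); go(W((-.032,-.0467,.11)),-36.9)
E
```

```text
time_s: 13.9
eef_pos: [0.6754, -0.0604, 0.2207]
tcp_rot: [-0.0, 0.893, 0.451, 0.0]
force: [-0.3, 0.4, -0.2]
opening: 0.848
shift [-0.6, -0.2, 110.7] turn [-0.0, -0.0, 0.5]
```

View pics/m.png

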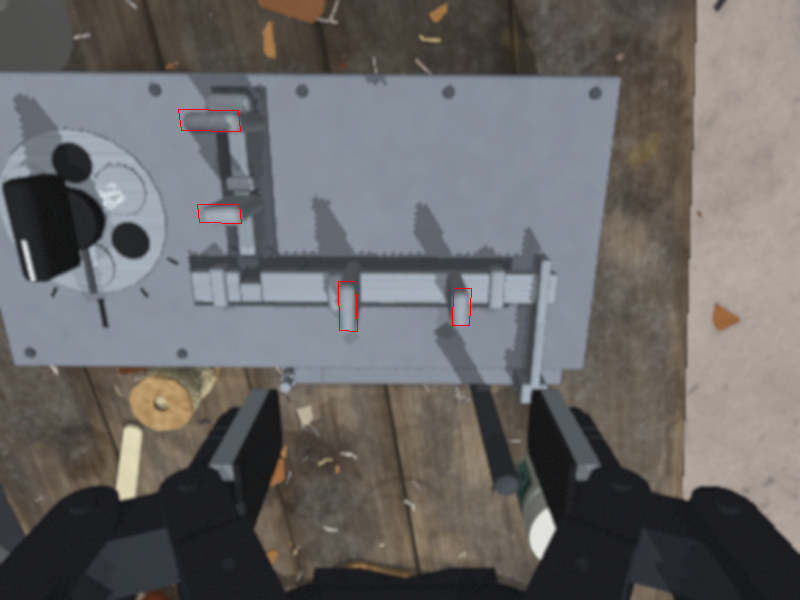

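The safety tab now sits in its drawn-back outline (220,214), and the main lug and tab match theirs (348,305 / 461,307). Next I squeeze the main bolt.

```bash
python3 -m jog '[[85,[-0.5,0,40],[0,0,0.5]],[85,[-0.5,0,70],[0,0,0.5]],[85,[-0.5,0,90],[0,0,0.5]],[85,[-0.5,0,103],[0,0,0.5]],[85,[-0.5,0,110],[0,0,0.5]],[80,[-0.5,0,110],[0,0,0.5]],[74,[-0.5,-1,110],[0,0,0.5]],[68,[-0.5,-3,110],[0,0,0.5]],[62,[-0.5,-6,110],[0,0,0.5]],[56,[-0.5,-8,110],[0,0,0.5]],[50,[-0.5,-8,110],[0,0,0.5]],[44,[-0.5,-8,110],[0,0,0.5]],[42,[-0.5,-8,110],[0,0,0.5]],[42,[-0.5,-8,110],[0,0,0.5]],[42,[-0.5,-8,110],[0,0,0.5]]]' 40
```

```text
time_s: 15.45
eef_pos: [0.6683, -0.0554, 0.1123]
tcp_rot: [-0.001, 0.895, 0.446, 0.0]
force: [-8.6, 3.7, 14.5]
opening: 0.507
```

```bash
python3 -m jog '[[40,[0,-2,0],[0,0,0]],[38,[0,-2,0],[0,0,0]],[38,[0,-2,0],[0,0,0]],[38,[0,-2,0],[0,0,0]]]' 70
python3 -m jog '[[85,[0,5,0],[0,0,0]],[85,[0,5,0],[0,0,0]],[85,[0,5,0],[0,0,0]],[85,[0,5,-30],[0,0,0]],[85,[0,5,-70],[0,0,0]],[60,[0,5,-115],[0,0,0]],[60,[0,5,-115],[0,0,0]],[60,[0,5,-115],[0,0,0]]]' 40
python3 - <<'E'
from h import *
s=optics.snapshot("wrist"); im=cv2.resize(s["color"],(800,600),interpolation=2)
def box(cx,cy,wx,wy): return [(cx+a*wx/2,cy+b*wy/2,.169) for a,b in((-1,-1),(1,-1),(1,1),(-1,1))]
for b in(box(.010,.033,.008,.018),box(-.032,-.0207,.024,.008),box(-.032,-.0567,.018,.008)):
    p=np.array([proj(s,W(q))[0] for q in b])*800/512; cv2.polylines(im,[np.int32(p)],True,(255,0,0),1)
for y in(-.084,): cv2.circle(im,np.int32(proj(s,W((-.111,y,.19)))[0]*800/512).tolist(),3,(0,255,0),-1)
cv2.imwrite("pics/m2.png",im[:,:,::-1]); np.save("pics/s.npy",s,allow_pickle=True)
E
```

```text
time_s: 15.85
eef_pos: [0.6683, -0.0553, 0.1126]
tcp_rot: [0.001, 0.895, 0.446, 0.001]
force: [0.9, -1.2, 9.1]
opening: 0.494
time_s: 16.65
eef_pos: [0.6714, -0.0581, 0.2265]
tcp_rot: [0.0, 0.895, 0.445, 0.001]
force: [0.6, -0.1, -0.9]
opening: 0.598
```

View pics/m2.png

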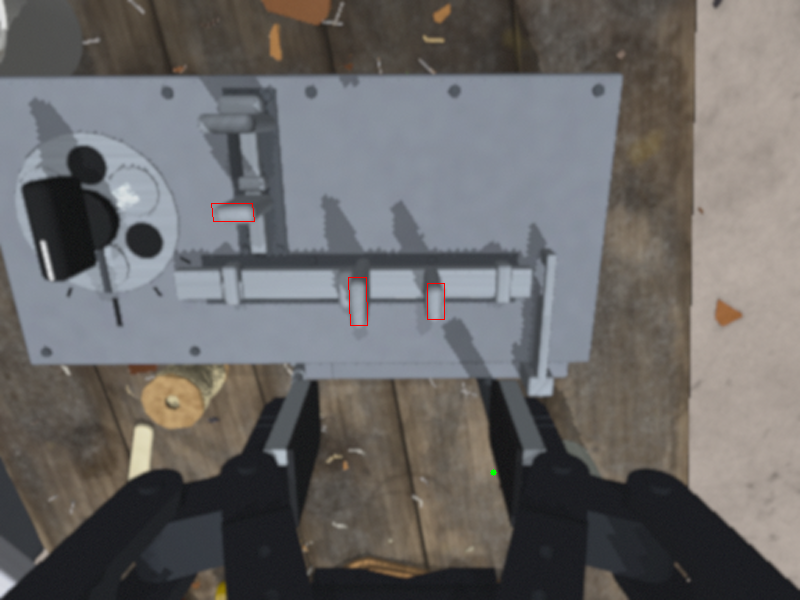

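Run:
```python
from h import *
s0=np.load("pics/s.npy",allow_pickle=True).item()
s1=optics.snapshot("wrist"); o=r.observe(); Eo=np.eye(4); Eo[:3,:3]=rot(o).as_matrix(); Eo[:3,3]=o["eef_pos"]
X=np.linalg.inv(Eo)@np.array(s1["extrinsics"])
def inv(P): c,q=np.cos(LP[2]),np.sin(LP[2]); d=P[:2]-LP[:2]; return np.array([c*d[0]+q*d[1],-q*d[0]+c*d[1]])
for pos,q,u in(((.6754,-.0604,.2207),(0,.893,.451,0),(507,484)),((.62176,-.01762,.35968),(0,.572,.82,0),(397,432))):
    E=np.eye(4); E[:3,:3]=Ro.from_quat([q[1],q[2],q[3],q[0]]).as_matrix(); E[:3,3]=pos
    s=dict(s1); s["extrinsics"]=E@X
    P=back(s,u[0]*.64,u[1]*.64,.19); print(P.round(4),inv(P).round(4))
P=W((-.11,-.084,.25)); go(P,53.1); print(P, W((-.11,-.084,.15)))
```

```text
[ 0.6657 -0.1545  0.19  ] [-0.1124 -0.0956]
[ 0.6667 -0.1559  0.19  ] [-0.1129 -0.0973]
shift [-77.8, 43.0, -25.7] turn [-0.0, 0.1, 89.8]
[ 0.65787298 -0.14560023  0.25      ] [ 0.65787298 -0.14560023  0.15      ]
```

```bash
python3 - <<'E'
from h import *
P=W((-.1125,-.0963,.25)); go(P,53.1)
E
python3 -m jog '[[60,[0,0,-25],[0,0,-8]],[60,[0,0,-25],[0,0,-16]],[60,[0,0,-25],[0,0,-24]],[60,[0,0,-25],[0,0,-32]],[60,[0,0,-25],[0,0,-40]],[60,[0,0,-25],[0,0,-48]],[60,[0,0,-25],[0,0,-56]],[60,[0,0,-25],[0,0,-64]],[60,[0,0,-25],[0,0,-72]],[60,[0,0,-25],[0,0,-80]],[60,[0,0,-25],[0,0,-88]],[60,[0,0,-25],[0,0,-90.2]],[60,[0,0,-25],[0,0,-90.2]]]'
python3 - <<'E'
from h import *
P=W((-.1125,-.0963,.25)); go(P,53.1); print(r.observe()["joint_pos"].round(2))
E
```

```text
shift [-80.2, 55.3, -25.7] turn [-0.0, 0.1, 89.8]
time_s: 18.05
eef_pos: [0.6704, -0.0578, 0.249]
tcp_rot: [-0.001, 0.316, 0.949, -0.0]
force: [-0.5, -1.1, 0.0]
opening: 0.598
shift [-55.0, -80.2, -1.0] turn [-0.1, -0.1, 0.0]
[-0.39  0.4   0.58  1.35 -0.22  1.46  1.11]
```

```bash
python3 -m jog '[[60,[-27,-40,0],[0,0,0]],[60,[-55,-80,0],[0,0,0]],[60,[-55,-80,0],[0,0,0]],[60,[-55,-80,30],[0,0,0]],[60,[-55,-80,60],[0,0,0]],[60,[-55,-80,85],[0,0,0]],[60,[-55,-80,105],[0,0,0]],[60,[-55,-80,116],[0,0,0]],[60,[-55,-80,116],[0,0,0]],[60,[-55,-80,116],[0,0,0]]]'
```

```text
time_s: 19.05
eef_pos: [0.6672, -0.1551, 0.1353]
tcp_rot: [0.0, 0.317, 0.949, -0.0]
force: [0.6, 0.4, 0.8]
opening: 0.605
```

```bash
python3 -m jog '[[40,[0,0,0],[0,0,0]],[20,[0,0,0],[0,0,0]],[0,[0,0,0],[0,0,0]],[0,[0,0,0],[0,0,0]],[0,[0,0,0],[0,0,0]],[0,[0,0,0],[0,0,0]]]' 50
python3 - <<'E'
from h import *
o=r.observe(); print(o["force"],o["opening"],o["eef_pos"])
# swing waypoints in present tool axes, hinge from current grip
R=rot(o); H=W((-.0995,.0217,.0)); 
for hx,hy in((-.0995,.0217),):
  d0=np.array([-.013,-.118])
  for q in np.arange(0,1.651,.1):
    c,s=np.cos(-q),np.sin(-q); d=np.array([c*d0[0]-s*d0[1],s*d0[0]+c*d0[1]])-d0
    w=W((d[0],d[1],0))-W((0,0,0)); print(round(q,2),R.inv().apply(w).__mul__(1000).round(0).tolist(),round(np.degrees(q),1))
E
```

```text
time_s: 19.65
eef_pos: [0.6675, -0.1552, 0.1357]
tcp_rot: [0.001, 0.317, 0.949, 0.0]
force: [-0.7, 1.4, 5.8]
opening: 0.132
[-0.74351573  1.40855431  5.8095625 ] 0.1322838143494106 [ 0.66749446 -0.1552198   0.13574368]
0.0 [0.0, 0.0, 0.0] 0.0
0.1 [2.0, -12.0, -0.0] 5.7
0.2 [5.0, -23.0, -0.0] 11.5
0.3 [9.0, -34.0, -0.0] 17.2
0.4 [14.0, -45.0, -0.0] 22.9
0.5 [21.0, -55.0, -0.0] 28.6
0.6 [28.0, -64.0, -0.0] 34.4
0.7 [36.0, -73.0, -0.0] 40.1
0.8 [45.0, -81.0, -0.0] 45.8
0.9 [55.0, -88.0, -0.0] 51.6
1.0 [65.0, -93.0, -0.0] 57.3
1.1 [76.0, -98.0, -0.0] 63.0
1.2 [87.0, -102.0, -0.0] 68.8
1.3 [99.0, -104.0, -0.0] 74.5
1.4 [111.0, -106.0, -0.0] 80.2
1.5 [123.0, -106.0, -0.0] 85.9
1.6 [134.0, -105.0, -0.0] 91.7
```

```bash
python3 -m jog '[[0,[0.5,-6,0],[0,0,3]],[0,[2,-12,0],[0,0,5.7]],[0,[3,-17.5,0],[0,0,8.6]],[0,[5,-23,0],[0,0,11.5]],[0,[7,-28.5,0],[0,0,14.3]],[0,[9,-34,0],[0,0,17.2]],[0,[11.5,-39.5,0],[0,0,20]],[0,[14,-45,0],[0,0,23]],[0,[14,-45,0],[0,0,23]]]' 60
```

```text
time_s: 20.55
eef_pos: [0.6289, -0.1829, 0.1358]
tcp_rot: [0.001, 0.5, 0.866, 0.0]
force: [-0.2, 0.7, 4.9]
opening: 0.131
```

Run:
```python
from h import *
o=r.observe(); R=rot(o); print(o["force"])
d0=np.array([-.013,-.118]); f=lambda q:np.array([np.cos(q)*d0[0]+np.sin(q)*d0[1],-np.sin(q)*d0[0]+np.cos(q)*d0[1]])
H=np.array([-.0995,.0217])
print("err mm from expected", (W((*(H+f(.4)),0))-o["eef_pos"])[:2]*1000)
for q in np.arange(.4,1.56,.1):
    d=f(q)-f(.4); w=W((*d,0))-W((0,0,0)); print(round(q,2),R.inv().apply(w).__mul__(1000).round(0)[:2].tolist(),round(np.degrees(q-.4),1))
```

```text
[-0.24607181  0.73904311  4.85284775]
err mm from expected [-1.17589906  0.64061047]
0.4 [0.0, 0.0] 0.0
0.5 [2.0, -12.0] 5.7
0.6 [5.0, -23.0] 11.5
0.7 [9.0, -34.0] 17.2
0.8 [14.0, -45.0] 22.9
0.9 [20.0, -55.0] 28.6
1.0 [28.0, -64.0] 34.4
1.1 [36.0, -73.0] 40.1
1.2 [45.0, -81.0] 45.8
1.3 [54.0, -88.0] 51.6
1.4 [65.0, -94.0] 57.3
1.5 [76.0, -98.0] 63.0
```

```bash
python3 -m jog '[[0,[1,-6,0],[0,0,3]],[0,[2,-12,0],[0,0,5.7]],[0,[3.5,-17.5,0],[0,0,8.6]],[0,[5,-23,0],[0,0,11.5]],[0,[7,-28.5,0],[0,0,14.3]],[0,[9,-34,0],[0,0,17.2]],[0,[11.5,-39.5,0],[0,0,20]],[0,[14,-45,0],[0,0,23]],[0,[17,-50,0],[0,0,25.8]],[0,[20.5,-55,0],[0,0,28.6]],[0,[28,-64,0],[0,0,34.4]],[0,[36,-73,0],[0,0,40]],[0,[45,-81,0],[0,0,45.8]],[0,[54,-88,0],[0,0,51.6]],[0,[65,-94,0],[0,0,57.3]],[0,[76,-98,0],[0,0,63]],[0,[79,-99,0],[0,0,64.5]],[0,[79,-99,0],[0,0,64.5]],[0,[79,-99,0],[0,0,64.5]]]' 60
python3 - <<'E'
from h import *
s=optics.snapshot("scene"); t=optics.snapshot("top"); o=r.observe(); print(o["force"],o["joint_vel"].round(3),o["joint_pos"].round(2))
d=o["eef_pos"]; c,q=np.cos(LP[2]),np.sin(LP[2]); e=d[:2]-LP[:2]; l=np.array([c*e[0]+q*e[1],-q*e[0]+c*e[1]])-[-.0995,.0217]
print("bar rel hinge",l.round(4),"angle",np.arctan2(-l[0],-l[1])-np.arctan2(.013,.118))
a=cv2.resize(s["color"][130:300,180:410],None,fx=2.2,fy=2.2,interpolation=2); b=cv2.resize(t["color"][105:255,175:345],None,fx=2.4,fy=2.4,interpolation=2)
im=np.zeros((380,800,3),np.uint8); b=b[:,:800-a.shape[1]]; im[:a.shape[0],:a.shape[1]]=a[:380]; im[:b.shape[0],a.shape[1]:a.shape[1]+b.shape[1]]=b
cv2.imwrite("pics/end.png",im[:,:,::-1])
E
```

```text
time_s: 22.45
eef_pos: [0.5028, -0.1665, 0.1357]
tcp_rot: [0.001, 0.885, 0.466, -0.0]
force: [-6.4, -6.9, 9.7]
opening: 0.126
[-5.13989172 -7.75870131  9.22582442] [ 0.003  0.002 -0.001 -0.002 -0.002 -0.001  0.   ] [-0.64  0.19  0.98  1.88 -0.17  1.16 -0.2 ]
bar rel hinge [-0.1203  0.0056] angle 1.5079597514902292
```

View pics/end.png

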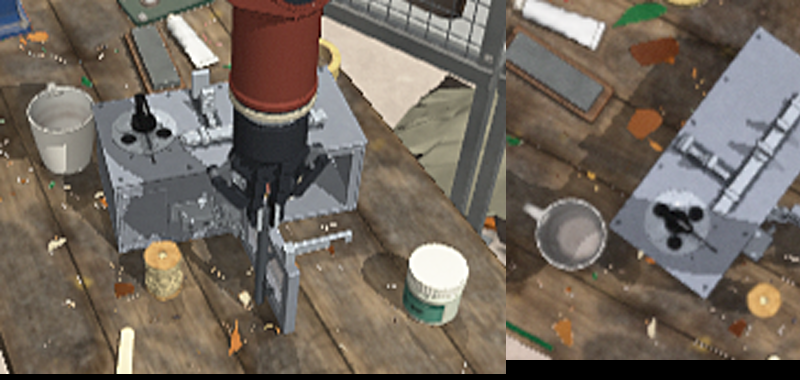

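Run:
```python
from h import *
o=r.observe(); print(o["time_s"],o["opening"],o["joint_vel"].round(4).max()); r.hand_in()
```

```text
22.55 0.1222338836814048 0.0028
the job is handed in; nothing more can be done
```

The locker is open, and I handed the job in at about 22.6 s with the fingers still holding the gate by its pull bar. `hand_in` gives no verdict, so these results come from my own checks.

- **Vent:** I turned the knob about 54° onto the long mark. The later pictures show the pointer on the mark and the openings clear.
- **Safety slide:** it is squeezed back. The fingers stopped at 52% opening, which is about its 46 mm home width, and the wrist camera showed the tab in its drawn-back position.
- **Main bolt:** it is squeezed back. The fingers stopped at 49%, about its 44 mm home width, and the wrist camera again showed the tab drawn back.
- **Gate:** it stands at about 1.51 rad, worked out from the tool's position, and the arm is still. The side force on the tool is about 9 N, more than the spring's 2 N, so the arm is straining slightly against the gate's arc.
- **Loose things:** mug, jar and spool look undisturbed in the last picture. The tins were never clearly visible; nothing reached into the locker.

**What went wrong:**
- **First safety squeeze:** it missed. The opened fingertips sat about 30 mm further back than I expected from the tool point, so they closed over the tab and one pressed on the lug top at about 9 N. I went about 27 mm lower and repeated it.
- **First pull-bar fix:** the position from the top camera was about 13 mm off. I replaced it with two wrist-camera fixes that agreed to 2 mm.
- **Pictures:** I viewed 12, two over the budget of 10.

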